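# Tug-check the purple sample case's lid

## Robot

A 6-joint arm with a two-finger parallel gripper is mounted at the origin on the work surface. World frame = base frame: x ahead of the robot, y to its left, z up, the work surface at z = 0. Lengths are in m, angles in rad, forces in N, time in s.
With the tool pointing down it reaches from about 0.325 to 0.775 m from the base axis. Payload 5.5 kg.
Tool frame: the origin (TCP) lies midway between the tips of the shut fingers; the grasp point (between the pads) lies 19 mm behind it; y points along the fingers, z is the direction in which the jaws open and shut, and the axes are right-handed (so a half turn about y gives the same grasp; the last joint's range is limited). The gripper opens to 88 mm and grips with 3 to 60 N. Pads are 20 mm wide; open, the fingers measure 115 mm over their backs; the gripper's body (75 mm by 178 mm) begins 61 mm behind the grasp point.
Start: joints at [-1.381, 0.091, 1.231, -0, 1.82, -0.057], TCP at [0.147, -0.582, 0.223] pointing down, gripper open.
Joint ranges: [-2.87, 2.87], [-0.86, 2.18], [0.17, 2.46], [-1.51, 4.65], [0.06, 2.69], [-2.65, 2.65]. Speed limits (rad/s): [2.57, 2.57, 3.01, 3.14, 3.14, 3.14].

## Interface

Orientations are given as a rotation vector (axis times angle).
In Python, from cell import get_state, snapshot, get_calibration, job_done gives the robot as it stands.
- The arm moves only by the tool jog_arm, never from a script. Its argument "deltas" is a list of rows, each an object of numbers: "wx", "wy", "wz": the turn, a rotation vector about the tool's x, y, z in rad; "dx", "dy", "dz": the shift along the tool's x, y, z in m; "hand": the closure in counts, from 0 (fully open) to 255 (shut). A call has 1 to 5 rows; each row shifts and turns the pose as measured when the row begins, along the tool's axes as they then stand; what a row does not reach is not made up. A row lasts 1/10 s, in which the tool goes at most 50 mm and 8.59 degrees, less where a joint would pass 70% of its speed; a pose out of reach is approached as far as the arm can. A call with a gripper value outside its range is refused whole. The fingers move at their own pace and stop on an object; "force" is the grip in N (left out, the last holds). Time passes only in rows, so rows that do not move let the fingers close. It gives the time, the measured TCP pose, the force and the opening at its end, in the units of the state.
- get_state(): the state, without advancing time (a new reading comes with each control period).
- snapshot(name): name is "side" or "top" or "wrist"; returns the picture (420x560x3 uint8, blue, green, red); there is no depth.
- get_calibration(name): a dict with "fovy" (degrees; the focal length in pixels is half the picture's height over the tangent of half this angle, whatever the lens; pixels are square), "cx", "cy" (the principal point, pixels), "rvec" (rotation vector, rad) and "tvec" (3), from world to camera coordinates, as OpenCV has them. Camera axes: x right, y down, z forward; pixel columns grow to the right and rows downward; lengths in m; the calibration is good to about 2 mm. A picture is of the moment at which its call begins: read the wrist's pose just before it. get_calibration takes no time and is no camera call; for the wrist camera it gives the pose at the moment of the call.
- job_done(): hands the job in, once; it reports no verdict.
The state is a dict: "clock": time; "qpos": joint angles; "qd": joint speeds; "effort": joint torques, N m; "ee_pos": TCP position; "tool_rot": TCP orientation; "wrist_force": force on the tool from outside, world axes, zero at the start; "torque": the same for the moment, N m; "opening": finger opening in m.
Only numpy, scipy, OpenCV 4.12 (cv2) and the standard library are available. Lean on these libraries where they do the work, as an engineer would, in place of code of your own. Each camera call takes 0.05 s, during which the arm holds its last target. There are 200 camera calls.

## Task

Check that the purple-lidded sample case is properly caught: take the black handle of its lid and tug it upwards, until you either feel the catch hold firm against a pull of about a kilogram or see the lid come up by a couple of centimetres. If it came up, press it back down until it snaps fully home. Finish with the purple lid shut and caught, and leave the yellow-lidded case shut.

Things in the scene. Friction and masses are not known exactly. Their poses are not given: they have to be found in the camera images.
- purple_handle (a point): middle of the black handle bar on the purple lid of a white sample case. Round bar 12 mm thick along y, 78 mm clear between its posts, 27 mm clear above the lid: pinch it from above, jaws closing along x. 45 mm above and 150 mm in front of the hinge line; 145.5 mm above the table when shut. Axes tilt with the lid: x from case front (towards robot, turned up to 0.4 rad) to hinge, z up
- purple_lid (a joint): angle (rad) of the purple lid (12 mm slab, 0.25 kg, lifts with about 2 N at the handle) about its hinge at the back of the case (180 mm deep, 160 wide, 100 high, fixed to the table). 0 to 0.02: shut and caught; not caught, it rests on its catch at about 0.05 (handle 8 mm higher); grows to 1.6 as it opens. A lifted lid falls back when let go
- purple_catch: sprung steel nose (12 x 24 x 12 mm, origin at its centre, 91 mm above the table) atop the case's front wall, behind the lid's hanging tongue, which rides down over it and snaps under it with about 8 to 10 N down on the handle. Caught, the lid has 1 mm of play at the handle, then draws the nose up on rubber (a further 2.3 N per mm at the handle), and holds up to about 15 N; beyond that it lets go
- yellow_lid (a joint): angle (rad) of the lid of the other sample case, alike but with a yellow lid: it starts caught, at 0. The two cases stand side by side, 300 to 600 mm apart, and may swap places

How it is judged:
On the way:
1. the purple lid is tugged upwards: either its catch takes the pull (drawn up more than 1 mm on its rubber mounting, about 4 N at the handle) or the lid gives and comes up beyond 0.11 rad ((height (world z) of purple_catch above 0.0919 m or value of joint purple_lid above 0.11 rad)), for 0.1 s.
At the end, for the whole second after the job is handed in: the purple lid is shut and caught (within 0.02 rad of fully shut, about 3 mm at the handle) and at rest, and the yellow lid is shut too (within 0.02 rad) (value of joint each of purple_lid, yellow_lid below 0.02 rad and velocity of joint purple_lid between -0.05 and 0.05 rad/s); the robot touches nothing.
It fails at once if the yellow-lidded case is pulled open (its lid beyond 0.03 rad) (value of joint yellow_lid above 0.03 rad).
It also fails if it takes over 37 s, if anything falls off the work surface, if the arm or the gripper's body presses on something with over 40 N, if the wrist force passes 120 N, or if a joint passes its speed limit or range.

## Working session

There is one attempt and no reset: what is moved stays moved. The work goes in short steps, Python scripts to look and compute and a tool call to move; the robot and the scene stay as the last step left them, time stands still between calls to the robot, and variables do not carry over. Pictures are saved under pics/ and viewed, about 8 in all and at most 12, crops included, and the job is handed in when it is done.

Besides the shell and the picture viewer there is one more tool, called after "Request:" as a command line: name --argument value ..., lists and objects as JSON in quotes. jog_arm: Moves the arm, as the interface text tells. Its arguments: {"type":"object","properties":{"deltas":{"type":"array"},"force":{"type":"number"}},"required":["deltas"]}

```bash
mkdir -p pics; ls; python3 - <<'E'
from cell import *
import cv2,numpy as np
s=get_state();print({k:np.round(v,3).tolist() for k,v in s.items()})
ims=[]
for n in("side","top"):
    im=snapshot(n);cv2.imwrite(f"pics/{n}0.png",im);print(n,get_calibration(n))
E
```

```text
pics
{'clock': 0.0, 'qpos': [-1.381, 0.092, 1.232, 0.0, 1.82, -0.057], 'qd': [0.0, 0.001, -0.002, 0.002, -0.0, -0.001], 'effort': [0.004, -44.645, -40.644, 0.07, 0.029, -0.0], 'ee_pos': [0.147, -0.582, 0.222], 'tool_rot': [-0.259, 2.092, -2.088], 'wrist_force': [0.746, 0.425, -0.044], 'torque': [0.013, 0.001, -0.026], 'opening': 0.088}
side {'fovy': 50.97103070555035, 'cx': 278.53164575607803, 'cy': 215.64724524814793, 'rvec': array([ 0.207953  , -2.65275807,  1.55853102]), 'tvec': array([0.59276886, 0.19686248, 0.9089875 ])}
top {'fovy': 50.74053361814627, 'cx': 277.9777384159132, 'cy': 204.87669156806427, 'rvec': array([ 2.16811003, -2.11365388,  0.18256654]), 'tvec': array([-0.02791574,  0.64646585,  0.95883932])}
```

View pics/top0.png

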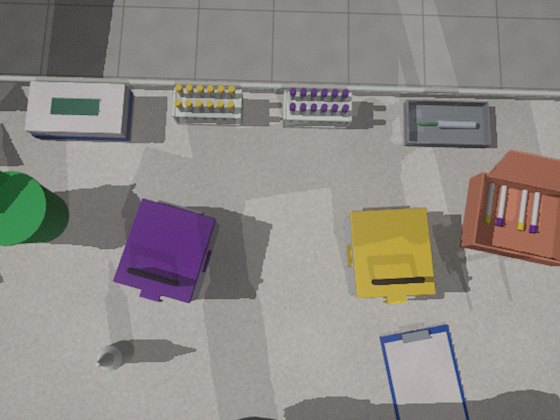

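View pics/side0.png

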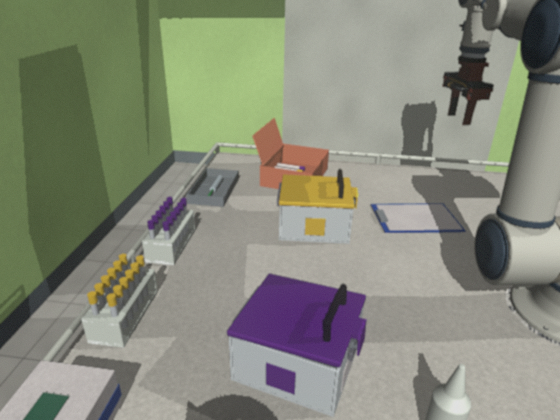

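Top view: the purple case is on the left with its bar at about (128,268)–(180,284), and the yellow one is on the right. Side view: the purple bar runs about (345,290)–(327,335).

```bash
cat > h.py <<'E'
from cell import *
import cv2,numpy as np
from scipy.spatial.transform import Rotation as R
def ray(c,u,v):
    f=210/np.tan(np.radians(c["fovy"])/2);M=cv2.Rodrigues(np.array(c["rvec"]))[0]
    return -M.T@c["tvec"], M.T@np.array([(u-c["cx"])/f,(v-c["cy"])/f,1])
def onz(c,u,v,z):
    o,d=ray(c,u,v);return o+d*(z-o[2])/d[2]
def proj(c,p):
    f=210/np.tan(np.radians(c["fovy"])/2);q=cv2.Rodrigues(np.array(c["rvec"]))[0]@p+c["tvec"]
    return q[:2]/q[2]*f+[c["cx"],c["cy"]]
E
python3 - <<'E'
from h import *
c=get_calibration("top");cs=get_calibration("side")
im=cv2.imread("pics/top0.png")
m=(im.max(2)<45).astype(np.uint8);m[:255]=0;m[300:]=0;m[:,:118]=0;m[:,190:]=0
n,l,st,ce=cv2.connectedComponentsWithStats(m);i=1+st[1:,4].argmax();print(st[i],ce[i])
(r)=cv2.minAreaRect(np.argwhere(l==i)[:,::-1].astype(np.float32));b=cv2.boxPoints(r);print(r)
for z in(.1455,.1535):
    p=onz(c,*r[0],z);print("mid",p.round(4),"side proj",proj(cs,p).round(1))
    print("corners",[onz(c,*q,z)[:2].round(3).tolist() for q in b])
s=cv2.imread("pics/side0.png")[260:410,210:390];cv2.imwrite("pics/sidec.png",cv2.resize(s,None,fx=4,fy=4))
T=get_state();M=R.from_rotvec(T["tool_rot"]).as_matrix();print(M.round(3))
E
```

```text
[176 281   2   3   4] [176.75 281.75]
((176.90003967285156, 281.800048828125), (2.2360680103302, 0.8944271206855774), 63.43495178222656)
mid [0.4699 0.1883 0.1455] side proj [340.8 287.8]
corners [[0.471, 0.19], [0.472, 0.189], [0.468, 0.186], [0.468, 0.188]]
mid [0.47   0.1866 0.1535] side proj [341.2 283.3]
corners [[0.472, 0.188], [0.472, 0.187], [0.469, 0.185], [0.468, 0.186]]
[[-0.97  -0.     0.244]
 [-0.244  0.002 -0.97 ]
 [-0.    -1.    -0.002]]
```

View pics/sidec.png

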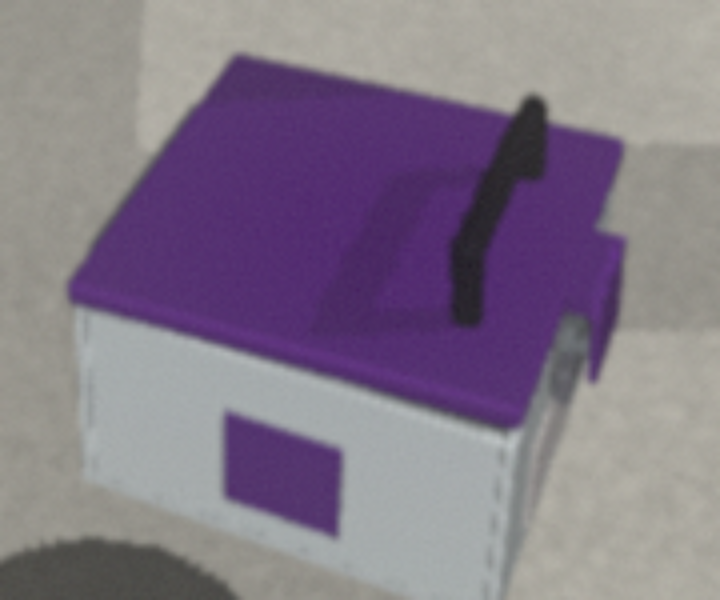

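The crop shows the bar clearly, its ends at full-picture pixels (344,286) and (326,320). The lid looks about shut.

```bash
python3 - <<'E'
from h import *
c=get_calibration("top");cs=get_calibration("side")
im=cv2.imread("pics/top0.png").astype(int)
m=((im.max(2)<75)&(im[...,0]-im[...,1]<35)).astype(np.uint8);m[:255]=0;m[295:]=0;m[:,:122]=0;m[:,190:]=0
n,l,st,ce=cv2.connectedComponentsWithStats(m);i=1+st[1:,4].argmax();print(st[i],ce[i])
r=cv2.minAreaRect(np.argwhere(l==i)[:,::-1].astype(np.float32));b=cv2.boxPoints(r);print(r)
for z in(.1455,.1535):
    p=onz(c,*r[0],z);print("mid",p.round(4),"side proj",proj(cs,p).round(1))
    q=[onz(c,*x,z)[:2] for x in b];print(np.round(q,3).tolist())
    e=max((q[1]-q[0],q[2]-q[1]),key=np.linalg.norm);e*=np.sign(e[1]);print("len",np.linalg.norm(e),"yaw of y axis",np.arctan2(-e[0],e[1]))
E
```

```text
[127 268  53  18 317] [153.1955836  276.32492114]
((153.07879638671875, 276.2163391113281), (53.58230972290039, 6.369924068450928), 15.52410888671875)
mid [0.4798 0.2368 0.1455] side proj [333.7 306.4]
[[0.487, 0.291], [0.499, 0.288], [0.473, 0.183], [0.461, 0.185]]
len 0.10878117122545142 yaw of y axis -0.2408801377294767
mid [0.4798 0.2346 0.1535] side proj [334.2 301.5]
[[0.487, 0.288], [0.499, 0.286], [0.473, 0.181], [0.461, 0.184]]
len 0.10781962799132255 yaw of y axis -0.24088013772947664
```

Request:
jog_arm --deltas '[{"dx":-0.029,"dz":-0.039},{"dx":-0.029,"dz":-0.039},{"dx":-0.029,"dz":-0.039},{"dx":-0.029,"dz":-0.039},{"dx":-0.029,"dz":-0.039}]'

```text
invalid input at $.deltas[0]: expected keys wx, wy, wz, dx, dy, dz, hand
```

Request:
jog_arm --deltas '[{"dx":-0.029,"dz":-0.039},{"dx":-0.029,"dz":-0.039},{"dx":-0.029,"dz":-0.039},{"dx":-0.029,"dz":-0.039},{"dx":-0.029,"dz":-0.039}]'

```text
invalid input at $.deltas[0]: expected keys wx, wy, wz, dx, dy, dz, hand
```

Request:
jog_arm --deltas '[{"dx":-0.029,"dz":-0.039},{"dx":-0.029,"dz":-0.039},{"wy":-0.14},{"wy":-0.14},{"wy":-0.14}]'

```text
invalid input at $.deltas[0]: expected keys wx, wy, wz, dx, dy, dz, hand
```

Request:
jog_arm --deltas '[{"wy":-0.14},{"wy":-0.14},{"wy":-0.14},{"wy":-0.14},{"wy":-0.1}]'

```text
invalid input at $.deltas[0]: expected keys wx, wy, wz, dx, dy, dz, hand
```

All keys are needed in each row.

Request:
jog_arm --deltas '[{"wx":0,"wy":0,"wz":0,"dx":-0.029,"dy":0,"dz":-0.039,"hand":0},{"wx":0,"wy":0,"wz":0,"dx":-0.029,"dy":0,"dz":-0.039,"hand":0},{"wx":0,"wy":0,"wz":0,"dx":-0.029,"dy":0,"dz":-0.039,"hand":0},{"wx":0,"wy":0,"wz":0,"dx":-0.029,"dy":0,"dz":-0.039,"hand":0},{"wx":0,"wy":0,"wz":0,"dx":-0.029,"dy":0,"dz":-0.039,"hand":0}]'

```text
clock: 0.6
ee_pos: [0.2392, -0.3535, 0.2139]
tool_rot: [-0.254, 2.113, -2.08]
wrist_force: [1.2, -0.0, 0.3]
opening: 0.0882
```

Request:
jog_arm --deltas '[{"wx":0,"wy":0,"wz":0,"dx":-0.029,"dy":-0.004,"dz":-0.039,"hand":0},{"wx":0,"wy":0,"wz":0,"dx":-0.029,"dy":-0.004,"dz":-0.039,"hand":0},{"wx":0,"wy":0,"wz":0,"dx":-0.029,"dy":-0.004,"dz":-0.039,"hand":0},{"wx":0,"wy":0,"wz":0,"dx":-0.029,"dy":-0.004,"dz":-0.039,"hand":0},{"wx":0,"wy":0,"wz":0,"dx":-0.029,"dy":-0.004,"dz":-0.039,"hand":0}]'

```text
clock: 1.1
ee_pos: [0.3337, -0.123, 0.2349]
tool_rot: [-0.251, 2.117, -2.079]
wrist_force: [1.5, -0.7, 1.0]
opening: 0.0878
```

Request:
jog_arm --deltas '[{"wx":0,"wy":0,"wz":0,"dx":-0.029,"dy":-0.004,"dz":-0.039,"hand":0},{"wx":0,"wy":0,"wz":0,"dx":-0.029,"dy":-0.004,"dz":-0.039,"hand":0},{"wx":0,"wy":-0.14,"wz":0,"dx":0,"dy":-0.002,"dz":0,"hand":0},{"wx":0,"wy":-0.14,"wz":0,"dx":0,"dy":-0.002,"dz":0,"hand":0},{"wx":0,"wy":-0.14,"wz":0,"dx":0,"dy":-0.002,"dz":0,"hand":0}]'

```text
clock: 1.6
ee_pos: [0.3728, -0.0226, 0.2496]
tool_rot: [-0.646, 1.848, -1.809]
wrist_force: [-0.5, 0.4, -0.4]
opening: 0.0878
```

Request:
jog_arm --deltas '[{"wx":0,"wy":-0.14,"wz":0,"dx":0,"dy":0,"dz":0,"hand":0},{"wx":0,"wy":-0.14,"wz":0,"dx":0,"dy":0,"dz":0,"hand":0},{"wx":0,"wy":-0.14,"wz":0,"dx":0,"dy":0,"dz":0,"hand":0},{"wx":0,"wy":-0.14,"wz":0,"dx":0,"dy":0,"dz":0,"hand":0},{"wx":0,"wy":-0.08,"wz":0,"dx":0,"dy":0,"dz":0,"hand":0}]'

```text
clock: 2.1
ee_pos: [0.3723, -0.0214, 0.248]
tool_rot: [-1.092, 1.386, -1.349]
wrist_force: [-0.8, -0.5, -0.9]
opening: 0.0878
```

```bash
cat > go.py <<'E'
from h import *
import sys
def go(p,yaw):
    s=get_state();M=R.from_rotvec(s["tool_rot"]).as_matrix()
    z=np.array([np.cos(yaw),np.sin(yaw),0]);y=np.array([0,0,-1.]);T=np.column_stack([np.cross(y,z),y,z])
    print("pos",s["ee_pos"],"F",np.round(s["wrist_force"],1),"t",s["clock"])
    print("d",(M.T@(np.array(p)-s["ee_pos"])).round(4),"w",R.from_matrix(M.T@T).as_rotvec().round(3))
E
python3 -c "
from go import *
go([.48,.235,.23],-.241)"
```

```text
pos [ 0.37228122 -0.02144206  0.24798481] F [-0.8 -0.5 -0.9] t 2.1
d [-0.2734  0.022   0.0497] w [ 0.013  0.022 -0.017]
```

Request:
jog_arm --deltas '[{"wx":0,"wy":0.02,"wz":-0.01,"dx":-0.046,"dy":0,"dz":0.008,"hand":0},{"wx":0.01,"wy":0,"wz":0,"dx":-0.046,"dy":0,"dz":0.008,"hand":0},{"wx":0,"wy":0,"wz":0,"dx":-0.046,"dy":0,"dz":0.008,"hand":0},{"wx":0,"wy":0,"wz":0,"dx":-0.046,"dy":0,"dz":0.008,"hand":0},{"wx":0,"wy":0,"wz":0,"dx":-0.046,"dy":0,"dz":0.008,"hand":0}]'

```text
clock: 2.6
ee_pos: [0.4675, 0.1935, 0.2486]
tool_rot: [-1.077, 1.394, -1.388]
wrist_force: [0.9, -1.4, 0.7]
opening: 0.0879
```

Request:
jog_arm --deltas '[{"wx":0,"wy":0,"wz":0,"dx":-0.04,"dy":0,"dz":0.008,"hand":0},{"wx":0,"wy":0,"wz":0,"dx":0,"dy":0,"dz":0,"hand":0}]'

```text
clock: 2.8
ee_pos: [0.4858, 0.2363, 0.2451]
tool_rot: [-1.084, 1.394, -1.383]
wrist_force: [-0.7, -1.1, -1.1]
opening: 0.0879
```

```bash
python3 - <<'E'
from go import *
go([.48,.235,.20],-.241)
c=get_calibration("wrist");im=snapshot("wrist");cv2.imwrite("pics/w1.png",im)
for z in(.1455,.1535):print(proj(c,np.array([.48,.235,z])))
E
```

```text
pos [0.48584618 0.23625014 0.24514182] F [-0.7 -1.1 -1.1] t 2.8
d [ 0.0027  0.0452 -0.0051] w [ 0.006 -0.005 -0.002]
[273.54622491 205.21483685]
[273.32972395 208.06281025]
```

View pics/w1.png

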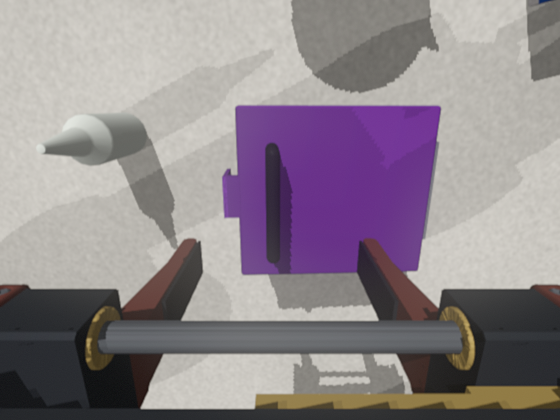

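The wrist view shows the bar upright at column 272, rows 145–263, with its middle at about (272,204). I predicted (273,205), so the estimate holds. Descending.

Request:
jog_arm --deltas '[{"wx":0,"wy":0,"wz":0,"dx":0.003,"dy":0.03,"dz":-0.005,"hand":0},{"wx":0,"wy":0,"wz":0,"dx":0,"dy":0.03,"dz":-0.001,"hand":0},{"wx":0,"wy":0,"wz":0,"dx":0,"dy":0.025,"dz":0,"hand":0},{"wx":0,"wy":0,"wz":0,"dx":0,"dy":0.01,"dz":0,"hand":0},{"wx":0,"wy":0,"wz":0,"dx":0,"dy":0,"dz":0,"hand":0}]'

```text
clock: 3.35
ee_pos: [0.4776, 0.2296, 0.1495]
tool_rot: [-1.081, 1.393, -1.388]
wrist_force: [0.9, 0.3, 0.7]
opening: 0.088
```

```bash
python3 -c "
from go import *
go([.48,.235,.13],-.241)"
```

```text
pos [0.47758241 0.22959112 0.14948101] F [0.9 0.3 0.7] t 3.35
d [-0.0058  0.0195  0.0011] w [ 0.003 -0.009 -0.001]
```

Go down the rest, close gently, then grip.

Request:
jog_arm --deltas '[{"wx":0,"wy":0,"wz":0,"dx":-0.005,"dy":0.01,"dz":0.001,"hand":0},{"wx":0,"wy":0,"wz":0,"dx":0,"dy":0.01,"dz":0,"hand":0},{"wx":0,"wy":0,"wz":0,"dx":0,"dy":0,"dz":0,"hand":0}]'

```text
clock: 3.65
ee_pos: [0.4812, 0.2341, 0.1316]
tool_rot: [-1.075, 1.392, -1.39]
wrist_force: [0.0, 0.3, -0.4]
opening: 0.0878
```

Request:
jog_arm --deltas '[{"wx":0,"wy":0,"wz":0,"dx":0,"dy":0,"dz":0,"hand":255},{"wx":0,"wy":0,"wz":0,"dx":0,"dy":0,"dz":0,"hand":255},{"wx":0,"wy":0,"wz":0,"dx":0,"dy":0,"dz":0,"hand":255},{"wx":0,"wy":0,"wz":0,"dx":0,"dy":0,"dz":0,"hand":255},{"wx":0,"wy":0,"wz":0,"dx":0,"dy":0,"dz":0,"hand":255}]' --force 25

```text
clock: 4.15
ee_pos: [0.4822, 0.2345, 0.134]
tool_rot: [-1.072, 1.39, -1.39]
wrist_force: [0.1, -0.0, 0.5]
opening: 0.051
```

Request:
jog_arm --deltas '[{"wx":0,"wy":0,"wz":0,"dx":0,"dy":0,"dz":0,"hand":255},{"wx":0,"wy":0,"wz":0,"dx":0,"dy":0,"dz":0,"hand":255},{"wx":0,"wy":0,"wz":0,"dx":0,"dy":0,"dz":0,"hand":255}]' --force 25

```text
clock: 4.45
ee_pos: [0.4823, 0.2346, 0.1343]
tool_rot: [-1.072, 1.39, -1.39]
wrist_force: [-0.2, 0.2, 0.1]
opening: 0.0274
```

Request:
jog_arm --deltas '[{"wx":0,"wy":0,"wz":0,"dx":0,"dy":0.005,"dz":-0.001,"hand":255},{"wx":0,"wy":0,"wz":0,"dx":0,"dy":0.001,"dz":0,"hand":255},{"wx":0,"wy":0,"wz":0,"dx":0,"dy":0,"dz":0,"hand":255},{"wx":0,"wy":0,"wz":0,"dx":0,"dy":0,"dz":0,"hand":255}]' --force 25

```text
clock: 4.85
ee_pos: [0.479, 0.2355, 0.128]
tool_rot: [-1.076, 1.393, -1.386]
wrist_force: [-0.1, -0.4, 1.2]
opening: 0.0113
```

Request:
jog_arm --deltas '[{"wx":0,"wy":0,"wz":0,"dx":0,"dy":0,"dz":0,"hand":255},{"wx":0,"wy":0,"wz":0,"dx":0,"dy":-0.002,"dz":0,"hand":255},{"wx":0,"wy":0,"wz":0,"dx":0,"dy":-0.001,"dz":0,"hand":255}]' --force 40

```text
clock: 5.15
ee_pos: [0.4796, 0.2354, 0.1297]
tool_rot: [-1.075, 1.393, -1.387]
wrist_force: [2.4, 1.3, -4.2]
opening: 0.0112
```

Request:
jog_arm --deltas '[{"wx":0,"wy":0,"wz":0,"dx":0,"dy":-0.0015,"dz":0,"hand":255},{"wx":0,"wy":0,"wz":0,"dx":0,"dy":-0.001,"dz":0,"hand":255}]'

```text
clock: 5.35
ee_pos: [0.48, 0.2352, 0.131]
tool_rot: [-1.076, 1.393, -1.387]
wrist_force: [4.3, 2.1, -4.5]
opening: 0.0109
```

Request:
jog_arm --deltas '[{"wx":0,"wy":0,"wz":0,"dx":0,"dy":-0.0015,"dz":0,"hand":255},{"wx":0,"wy":0,"wz":0,"dx":0,"dy":-0.001,"dz":0,"hand":255}]'

```text
clock: 5.55
ee_pos: [0.4806, 0.2351, 0.1325]
tool_rot: [-1.075, 1.393, -1.388]
wrist_force: [4.0, 0.8, -5.6]
opening: 0.0111
```

Request:
jog_arm --deltas '[{"wx":0,"wy":0,"wz":0,"dx":0,"dy":-0.001,"dz":0,"hand":255},{"wx":0,"wy":0,"wz":0,"dx":0,"dy":0,"dz":0,"hand":255}]'

```text
clock: 5.75
ee_pos: [0.4807, 0.235, 0.1326]
tool_rot: [-1.076, 1.393, -1.388]
wrist_force: [1.2, 0.6, -4.5]
opening: 0.0111
```

Request:
jog_arm --deltas '[{"wx":0,"wy":0,"wz":0,"dx":0,"dy":-0.0015,"dz":0,"hand":255},{"wx":0,"wy":0,"wz":0,"dx":0,"dy":-0.001,"dz":0,"hand":255}]'

```text
clock: 5.95
ee_pos: [0.4812, 0.2349, 0.1341]
tool_rot: [-1.076, 1.393, -1.389]
wrist_force: [5.9, 0.8, -6.3]
opening: 0.0109
```

Request:
jog_arm --deltas '[{"wx":0,"wy":0,"wz":0,"dx":0,"dy":-0.0015,"dz":0,"hand":255}]'

```text
clock: 6.05
ee_pos: [0.4815, 0.2348, 0.1349]
tool_rot: [-1.076, 1.393, -1.389]
wrist_force: [6.5, 0.9, -7.8]
opening: 0.0112
```

```bash
python3 - <<'E'
from go import *
go([.482,.2348,.135],-.241)
s=snapshot("side")[260:410,210:390];cv2.imwrite("pics/s2.png",cv2.resize(s,None,fx=4,fy=4,interpolation=cv2.INTER_CUBIC))
print(get_state()["torque"])
E
```

```text
pos [0.48149222 0.23484233 0.13485603] F [ 6.5  0.9 -7.8] t 6.05
d [-0.0001 -0.0001  0.0005] w [-0.    -0.01  -0.004]
[ 0.1533496  -0.70988018 -0.0263531 ]
```

View pics/s2.png

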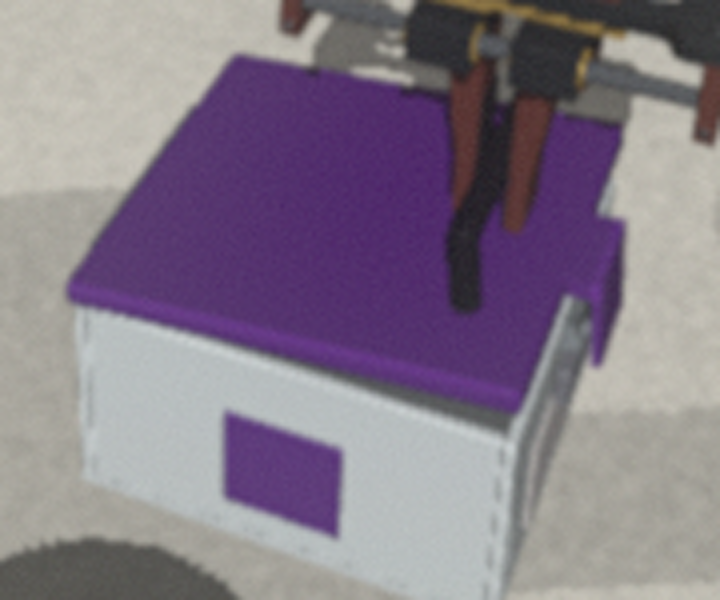

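The lid's front corner has risen about 4 px since the first crop, from (515,428) to (517,410), and a grey gap now shows under it. I'll compare the absolute angle in both pictures with the projected geometry.

```bash
python3 - <<'E'
from h import *
cs=get_calibration("side")
a=-.241;X=np.array([np.cos(a),np.sin(a),0]);Y=np.array([-X[1],X[0],0]);Z=np.array([0,0,1.])
H0=np.array([.479,.2355,.1455])+.15*X-.045*Z
for n,v in dict(frontcorner_bot=(-.18,.08,0),frontcorner_top=(-.18,.08,.012),back_top=(0,.08,.012),bar=(-.15,0,.045),barL=(-.15,.045,.045),barR=(-.15,-.045,.045)).items():
    for t in(0,.046,.096):
        x=v[0]*np.cos(t)+v[2]*np.sin(t);z=-v[0]*np.sin(t)+v[2]*np.cos(t)
        print(n,t,((proj(cs,H0+x*X+v[1]*Y+z*Z)-[210,260])*4).round(0))
print("case front top corner",((proj(cs,H0-.18*X+.08*Y)-[210,260])*4).round(0),"bottom",((proj(cs,H0-.18*X+.08*Y-.1*Z)-[210,260])*4).round())
E
```

```text
frontcorner_bot 0 [507. 437.]
frontcorner_bot 0.046 [508. 420.]
frontcorner_bot 0.096 [508. 402.]
frontcorner_top 0 [509. 413.]
frontcorner_top 0.046 [509. 396.]
frontcorner_top 0.096 [508. 377.]
back_top 0 [ 64. 272.]
back_top 0.046 [ 63. 272.]
back_top 0.096 [ 61. 272.]
bar 0 [497. 184.]
bar 0.046 [493. 169.]
bar 0.096 [488. 152.]
barL 0 [464. 258.]
barL 0.046 [459. 242.]
barL 0.096 [454. 225.]
barR 0 [527. 117.]
barR 0.046 [523. 102.]
barR 0.096 [518.  86.]
case front top corner [507. 437.] bottom [485. 617.]
```

```bash
python3 - <<'E'
import cv2,numpy as np
a=cv2.imread("pics/sidec.png");b=cv2.imread("pics/s2.png")
t=np.hstack([cv2.resize(x[200:450,380:650],None,fx=1.45,fy=2,interpolation=cv2.INTER_CUBIC) for x in(a,b)]);print(t.shape)
cv2.imwrite("pics/cmp.png",t)
E
```

```text
(500, 784, 3)
```

View pics/cmp.png

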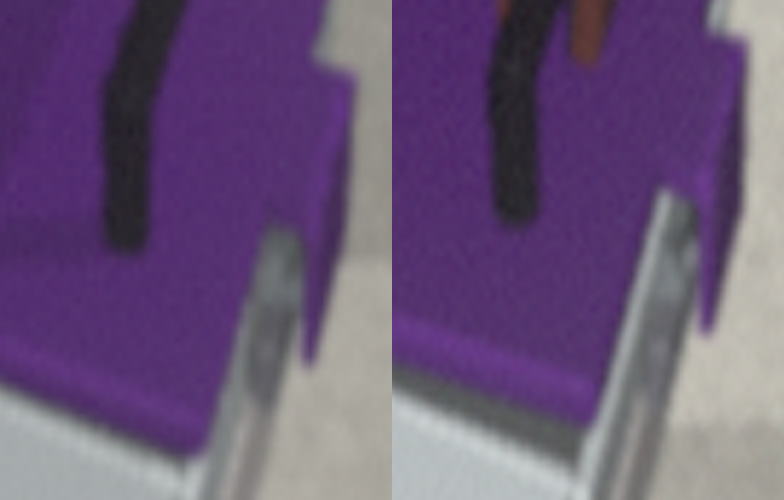

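Left crop: lid flush at the start. Right crop: lid up by about 0.05 rad. I'll hold and read the force, to tell a catch holding from a lid that has given.

Request:
jog_arm --deltas '[{"wx":0,"wy":0,"wz":0,"dx":0,"dy":0,"dz":0,"hand":255},{"wx":0,"wy":0,"wz":0,"dx":0,"dy":0,"dz":0,"hand":255}]'

```text
clock: 6.3
ee_pos: [0.4815, 0.2348, 0.1351]
tool_rot: [-1.076, 1.393, -1.389]
wrist_force: [3.3, 0.5, -4.3]
opening: 0.0114
```

Request:
jog_arm --deltas '[{"wx":0,"wy":0,"wz":0,"dx":0,"dy":0,"dz":0,"hand":255},{"wx":0,"wy":0,"wz":0,"dx":0,"dy":0,"dz":0,"hand":255}]'

```text
clock: 6.5
ee_pos: [0.4815, 0.2347, 0.1351]
tool_rot: [-1.076, 1.393, -1.389]
wrist_force: [2.6, 0.7, -5.6]
opening: 0.0108
```

Request:
jog_arm --deltas '[{"wx":0,"wy":0,"wz":0,"dx":0,"dy":0.0015,"dz":0,"hand":255},{"wx":0,"wy":0,"wz":0,"dx":0,"dy":0,"dz":0,"hand":255}]'

```text
clock: 6.7
ee_pos: [0.481, 0.2349, 0.1337]
tool_rot: [-1.077, 1.394, -1.389]
wrist_force: [4.5, 0.9, -4.2]
opening: 0.0109
```

Request:
jog_arm --deltas '[{"wx":0,"wy":0,"wz":0,"dx":0,"dy":-0.002,"dz":0.0006,"hand":255},{"wx":0,"wy":0,"wz":0,"dx":0,"dy":-0.002,"dz":0.0006,"hand":255}]'

```text
clock: 6.9
ee_pos: [0.4824, 0.2345, 0.1374]
tool_rot: [-1.076, 1.393, -1.389]
wrist_force: [4.3, 0.9, -5.9]
opening: 0.0106
```

Request:
jog_arm --deltas '[{"wx":0,"wy":0,"wz":0,"dx":0,"dy":-0.002,"dz":0.0006,"hand":255},{"wx":0,"wy":0,"wz":0,"dx":0,"dy":0,"dz":0,"hand":255}]'

```text
clock: 7.1
ee_pos: [0.4832, 0.2343, 0.1392]
tool_rot: [-1.077, 1.394, -1.389]
wrist_force: [2.8, 1.6, -5.2]
opening: 0.0112
```

Up 11 mm at a constant force of about 5 N, so it isn't holding. I'll lift to beyond 2 cm.

Request:
jog_arm --deltas '[{"wx":0,"wy":0,"wz":0,"dx":0,"dy":-0.004,"dz":0.0012,"hand":255},{"wx":0,"wy":0,"wz":0,"dx":0,"dy":-0.004,"dz":0.0012,"hand":255},{"wx":0,"wy":0,"wz":0,"dx":0,"dy":-0.004,"dz":0.001,"hand":255},{"wx":0,"wy":0,"wz":0,"dx":0,"dy":-0.004,"dz":0.001,"hand":255},{"wx":0,"wy":0,"wz":0,"dx":0,"dy":0,"dz":0,"hand":255}]'

```text
clock: 7.6
ee_pos: [0.4901, 0.2326, 0.1539]
tool_rot: [-1.074, 1.392, -1.392]
wrist_force: [0.1, 1.5, -2.9]
opening: 0.0108
```

Request:
jog_arm --deltas '[{"wx":0,"wy":0,"wz":0,"dx":0,"dy":-0.002,"dz":0.0005,"hand":255},{"wx":0,"wy":0,"wz":0,"dx":0,"dy":0,"dz":0,"hand":255},{"wx":0,"wy":0,"wz":0,"dx":0,"dy":0,"dz":0,"hand":255}]'

```text
clock: 7.9
ee_pos: [0.4908, 0.2324, 0.1553]
tool_rot: [-1.074, 1.392, -1.392]
wrist_force: [4.2, 1.4, -4.9]
opening: 0.011
```

```bash
python3 - <<'E'
from go import *
go([.479,.2355,.128],-.241)
s=snapshot("side")[260:410,210:390];cv2.imwrite("pics/s3.png",cv2.resize(s,None,fx=4,fy=4,interpolation=cv2.INTER_CUBIC))
E
```

```text
pos [0.4908092  0.2323833  0.15528975] F [ 4.2  1.4 -4.9] t 7.9
d [ 0.      0.0273 -0.0123] w [-0.003 -0.012 -0.004]
```

View pics/s3.png

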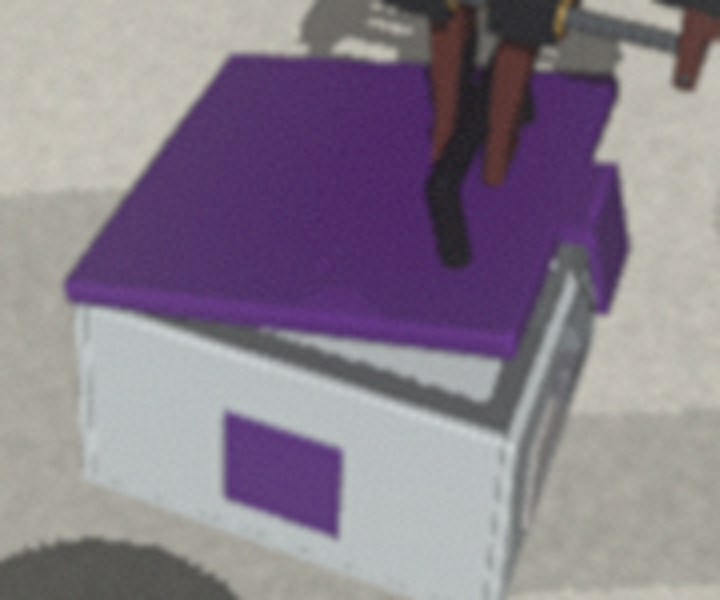

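The lid is clearly up, by about 0.2 rad with the case's interior visible, so it was not properly caught. Now I'll bring it down along the arc and press.

Request:
jog_arm --deltas '[{"wx":0,"wy":0,"wz":0,"dx":0,"dy":0.006,"dz":-0.003,"hand":255},{"wx":0,"wy":0,"wz":0,"dx":0,"dy":0.005,"dz":-0.0025,"hand":255},{"wx":0,"wy":0,"wz":0,"dx":0,"dy":0.004,"dz":-0.002,"hand":255},{"wx":0,"wy":0,"wz":0,"dx":0,"dy":0.003,"dz":-0.001,"hand":255},{"wx":0,"wy":0,"wz":0,"dx":0,"dy":0,"dz":0,"hand":255}]'

```text
clock: 8.45
ee_pos: [0.4828, 0.2344, 0.1388]
tool_rot: [-1.07, 1.388, -1.394]
wrist_force: [3.3, -0.2, -1.2]
opening: 0.0112
```

```bash
python3 -c "
from go import *
go([.479,.2355,.128],-.241)"
```

```text
pos [0.48283096 0.23440977 0.13877087] F [ 3.3 -0.2 -1.2] t 8.45
d [-0.      0.0107 -0.0041] w [-0.008 -0.012 -0.005]
```

Request:
jog_arm --deltas '[{"wx":0,"wy":0,"wz":0,"dx":0,"dy":0.003,"dz":-0.001,"hand":255},{"wx":0,"wy":0,"wz":0,"dx":0,"dy":0.003,"dz":-0.001,"hand":255}]'

```text
clock: 8.65
ee_pos: [0.481, 0.235, 0.1337]
tool_rot: [-1.069, 1.387, -1.394]
wrist_force: [1.8, -1.2, -0.8]
opening: 0.011
```

Request:
jog_arm --deltas '[{"wx":0,"wy":0,"wz":0,"dx":0,"dy":0.003,"dz":-0.001,"hand":255},{"wx":0,"wy":0,"wz":0,"dx":0,"dy":0.003,"dz":-0.001,"hand":255}]'

```text
clock: 8.85
ee_pos: [0.479, 0.2355, 0.128]
tool_rot: [-1.068, 1.387, -1.394]
wrist_force: [1.0, -2.7, 11.4]
opening: 0.0111
```

Request:
jog_arm --deltas '[{"wx":0,"wy":0,"wz":0,"dx":0,"dy":0.003,"dz":-0.0005,"hand":255},{"wx":0,"wy":0,"wz":0,"dx":0,"dy":0.003,"dz":-0.0005,"hand":255}]'

```text
clock: 9.05
ee_pos: [0.4784, 0.2357, 0.1257]
tool_rot: [-1.065, 1.385, -1.395]
wrist_force: [-2.4, -1.5, 5.4]
opening: 0.0107
```

Request:
jog_arm --deltas '[{"wx":0,"wy":0,"wz":0,"dx":0,"dy":0.003,"dz":-0.0005,"hand":255},{"wx":0,"wy":0,"wz":0,"dx":0,"dy":0.003,"dz":-0.0005,"hand":255}]'

```text
clock: 9.25
ee_pos: [0.4771, 0.2361, 0.1209]
tool_rot: [-1.064, 1.385, -1.394]
wrist_force: [-3.3, -3.8, 16.2]
opening: 0.0113
```

Request:
jog_arm --deltas '[{"wx":0,"wy":0,"wz":0,"dx":0,"dy":0.003,"dz":-0.0005,"hand":255},{"wx":0,"wy":0,"wz":0,"dx":0,"dy":0.003,"dz":-0.0005,"hand":255}]'

```text
clock: 9.45
ee_pos: [0.4772, 0.2361, 0.1209]
tool_rot: [-1.059, 1.381, -1.396]
wrist_force: [-3.9, -4.1, 15.6]
opening: 0.0111
```

A firm stop at z=0.1209, 7 mm below where I first gripped it, so the lid has snapped home. A gentle tug will confirm it.

Request:
jog_arm --deltas '[{"wx":0,"wy":0,"wz":0,"dx":0,"dy":-0.002,"dz":0.0005,"hand":255},{"wx":0,"wy":0,"wz":0,"dx":0,"dy":-0.001,"dz":0.0003,"hand":255},{"wx":0,"wy":0,"wz":0,"dx":0,"dy":0,"dz":0,"hand":255}]'

```text
clock: 9.75
ee_pos: [0.4774, 0.2359, 0.1222]
tool_rot: [-1.06, 1.383, -1.395]
wrist_force: [0.7, 0.0, -0.2]
opening: 0.011
```

Request:
jog_arm --deltas '[{"wx":0,"wy":0,"wz":0,"dx":0,"dy":-0.0015,"dz":0.0004,"hand":255},{"wx":0,"wy":0,"wz":0,"dx":0,"dy":0,"dz":0,"hand":255}]'

```text
clock: 9.95
ee_pos: [0.4774, 0.2359, 0.122]
tool_rot: [-1.063, 1.384, -1.395]
wrist_force: [1.4, 0.1, -1.1]
opening: 0.0108
```

Request:
jog_arm --deltas '[{"wx":0,"wy":0,"wz":0,"dx":0,"dy":-0.002,"dz":0.0005,"hand":255},{"wx":0,"wy":0,"wz":0,"dx":0,"dy":-0.001,"dz":0,"hand":255}]'

```text
clock: 10.15
ee_pos: [0.4778, 0.2358, 0.1237]
tool_rot: [-1.064, 1.384, -1.395]
wrist_force: [3.6, 1.7, -5.8]
opening: 0.011
```

Request:
jog_arm --deltas '[{"wx":0,"wy":0,"wz":0,"dx":0,"dy":-0.0015,"dz":0.0003,"hand":255},{"wx":0,"wy":0,"wz":0,"dx":0,"dy":-0.001,"dz":0,"hand":255}]'

```text
clock: 10.35
ee_pos: [0.4781, 0.2357, 0.1247]
tool_rot: [-1.065, 1.385, -1.395]
wrist_force: [4.9, 2.0, -8.9]
opening: 0.011
```

The pull now rises steeply, to 8.9 N at 3.8 mm, so the catch holds. Relax, push lightly, release and go up.

Request:
jog_arm --deltas '[{"wx":0,"wy":0,"wz":0,"dx":0,"dy":0.003,"dz":-0.0005,"hand":255},{"wx":0,"wy":0,"wz":0,"dx":0,"dy":0.003,"dz":-0.0003,"hand":255},{"wx":0,"wy":0,"wz":0,"dx":0,"dy":0.002,"dz":0,"hand":255},{"wx":0,"wy":0,"wz":0,"dx":0,"dy":0,"dz":0,"hand":255}]'

```text
clock: 10.75
ee_pos: [0.4774, 0.236, 0.1221]
tool_rot: [-1.062, 1.383, -1.395]
wrist_force: [2.4, -0.3, -1.5]
opening: 0.0111
```

Request:
jog_arm --deltas '[{"wx":0,"wy":0,"wz":0,"dx":0,"dy":0,"dz":0,"hand":0},{"wx":0,"wy":0,"wz":0,"dx":0,"dy":0,"dz":0,"hand":0},{"wx":0,"wy":0,"wz":0,"dx":0,"dy":0,"dz":0,"hand":0},{"wx":0,"wy":0,"wz":0,"dx":0,"dy":0,"dz":0,"hand":0},{"wx":0,"wy":0,"wz":0,"dx":0,"dy":0,"dz":0,"hand":0}]'

```text
clock: 11.25
ee_pos: [0.477, 0.2361, 0.1231]
tool_rot: [-1.061, 1.384, -1.394]
wrist_force: [0.6, 0.7, -0.2]
opening: 0.0476
```

Request:
jog_arm --deltas '[{"wx":0,"wy":0,"wz":0,"dx":0,"dy":0,"dz":0,"hand":0},{"wx":0,"wy":0,"wz":0,"dx":0,"dy":0,"dz":0,"hand":0},{"wx":0,"wy":0,"wz":0,"dx":0,"dy":0,"dz":0,"hand":0}]'

```text
clock: 11.55
ee_pos: [0.4768, 0.2361, 0.1228]
tool_rot: [-1.062, 1.384, -1.394]
wrist_force: [0.8, -0.6, -0.5]
opening: 0.0714
```

Request:
jog_arm --deltas '[{"wx":0,"wy":0,"wz":0,"dx":0,"dy":-0.01,"dz":0,"hand":0},{"wx":0,"wy":0,"wz":0,"dx":0,"dy":-0.03,"dz":0,"hand":0},{"wx":0,"wy":0,"wz":0,"dx":0,"dy":-0.04,"dz":0,"hand":0},{"wx":0,"wy":0,"wz":0,"dx":0,"dy":-0.03,"dz":0,"hand":0},{"wx":0,"wy":0,"wz":0,"dx":0,"dy":0,"dz":0,"hand":0}]'

```text
clock: 12.05
ee_pos: [0.474, 0.2351, 0.2376]
tool_rot: [-1.064, 1.385, -1.394]
wrist_force: [-0.8, -0.7, 0.7]
opening: 0.0879
```

```bash
python3 - <<'E'
from go import *
print(get_state()["ee_pos"])
f=snapshot("side");s=f[260:410,210:390];y=f[150:260,250:390]
cv2.imwrite("pics/s4.png",np.hstack([cv2.resize(s,(480,400)),cv2.resize(y,(320,400))]))
E
```

```text
[0.47403738 0.23507033 0.23762062]
```

View pics/s4.png

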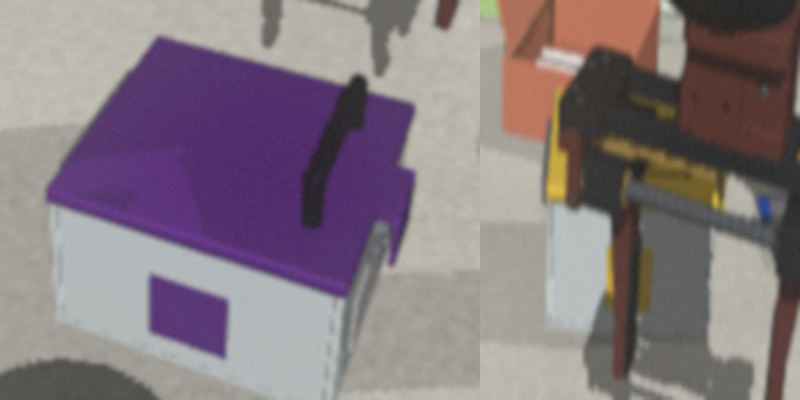

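The lid's corner is at about (347,293), which is about 12 px lower on the earlier crop scale than at the start, so it is fully home. The gripper is clear of it.

```bash
python3 -c "
from cell import *
print(job_done())"
```

```text
the job is handed in; nothing more can be done
None
```

The purple lid was not properly caught at the start, so I pressed it home, and it now holds. I handed the job in at about 12 s of the 37 s allowed.

- **Tug:** I gripped the purple handle and pulled. The lid came up about 27 mm (roughly 0.2 rad) at a steady 3–6 N, and the side view showed it open.
- **Pressing home:** The push peaked at 11 N, then the force dropped as the catch snapped. It came to a firm stop about 7 mm below where I first gripped it, which fits the 8 mm given for an uncaught lid.
- **Check:** A second tug met resistance that rose to about 9 N within 4 mm, so the catch holds. I then opened the gripper and raised it about 11 cm clear. The last picture shows the purple lid flush.

**Checks that disagreed or were incomplete:**
- My first reading of the side picture was wrong: the lid looked flush before the tug.
- The force while lifting read about 5 N, against the roughly 2 N stated.
- The gripper partly hid the yellow case in the last picture, so I couldn't see clearly that it is still shut. The arm never went down to it.

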